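# Carry a bitumen-coated test plate with self-closing forceps

## Robot

A 6-joint arm with a two-finger parallel gripper is mounted at the origin on a cart in front of the work surface, level with it; the furniture and walls round the work are solid. World frame = base frame: x ahead of the robot, y to its left, z up, the work surface at z = 0. Lengths are in m, angles in rad, forces in N, time in s.
With the tool pointing down it reaches from about 0.425 to 0.95 m from the base axis. Payload 3.5 kg.
Tool frame: the origin (TCP) lies at the very end of the fingers, on their centre line; the grasp point (between the pads) lies ctrl.pinch_z behind it (ctrl.pinch_z is the distance from the TCP to the grasp point, in m); z points along the fingers, y is the line along which they close (so a half turn about z gives the same grasp; the last joint's range is limited). The gripper opens to 85 mm and grips with 20 to 120 N. Pads are 22 mm wide; open, the fingers measure 114 mm over their backs; the gripper's body (76 mm by 85 mm) begins 54 mm behind the grasp point. The pads swing forward as they close: fully open they stand 13 mm farther back than shut.
Start: joints at [1.04, 0.286, 1.577, -0, 1.279, -0.15], TCP at [0.251, 0.627, 0.231] pointing down, gripper open.
Joint ranges: [-2.77, 2.77], [-0.9, 2.22], [0.21, 2.48], [-1.53, 4.67], [0.24, 2.81], [-2.84, 2.84]. Speed limits (rad/s): [2.79, 2.79, 3.14, 3.14, 3.14, 3.14].

## Interface

Orientations are given as a unit quaternion [x, y, z, w].
In Python, from plant import ctrl gives the robot as it stands.
- The arm moves only by the shell command python3 -m inch 'ROWS' [FORCE]. ROWS is a JSON list of rows, 1 to 10 of them, each of 7 numbers: dx, dy, dz in m, then a rotation vector rx, ry, rz in rad, then the opening from 0.0 (shut) to 1.0 (fully open); each row is the pose to reach, as a shift and turn from the pose commanded when the command began, along the tool's axes at that moment; what a row does not reach only later rows make up. A row lasts 1/8 s, in which the tool goes at most 0.0625 m and 0.188 rad, less where a joint would pass 70% of its speed; a pose out of reach is approached as far as the arm can. The fingers move at their own pace and stop on an object; FORCE is the grip in N (left out, the last holds). Time passes only in rows, so rows that do not move let the fingers close. It prints the time, the measured TCP pose, the force, the opening and the grip force at its end.
- ctrl.get_state(): the state, without advancing time (a new reading comes with each control period).
- ctrl.read_camera(name): name is "scene" or "top" or "wrist"; returns a dict with "pixels" (400x640x3 uint8, red, green, blue), "camera_matrix" (3x3 intrinsics, pixels), "xyz" and "orientation" of the camera in the world. Camera axes: x right, y down, z forward; pixel columns grow to the right and rows downward; lengths in m; the calibration is good to about 2 mm. A picture is of the moment at which its call begins. There is no depth.
- ctrl.sign_off(): hands the job in; it is judged then, once.
Trained networks look in the newest picture that a camera, given by its name, has taken for a name from the list of things; names that differ only in an ending like _2 or _b are one class to them, and where a whole thing is asked for, a point or a joint stands for the part that bears it (a point fixed in the world has none). Each returns a list of dicts, best first, with "conf" (0 to 1); they miss things now and then, are a little off and sometimes report something else, mostly with a low value. They report only what shows in the picture. A call takes as long as a camera call. They do not tell look-alikes from the thing itself.
- ctrl.recognise(camera, thing): "position" ([x, y, z] in m, in world coordinates, good to about 4 mm: the middle of the surface that is visible of it).
- ctrl.masks_of(camera, thing): "region" (400x640 bool, what is visible of it).
- ctrl.mark_of(camera, thing): "position" ([x, y, z] in m, in world coordinates, good to about 4 mm: a listed point, or the origin of a listed thing).
The state is a dict: "time": time; "qpos": joint angles; "dq": joint speeds; "joint_efforts": joint torques, N m; "eef_pos": TCP position; "tcp_rot": TCP orientation; "contact_force": force on the tool from outside, world axes, zero at the start; "wrist_torque": the same for the moment, N m; "opening": opening from 0.0 (shut) to 1.0 (fully open); "finger_force": force on a finger pad.
Only numpy, scipy, OpenCV 4.12 (cv2) and the standard library are available. Lean on these libraries where they do the work, as an engineer would, in place of code of your own. Each camera call takes 0.05 s, during which the arm holds its last target. There are 200 camera calls.

## Task

Squeeze the handles of the self-closing forceps to open the jaws, lift them off the grey parking post and, still squeezed open, set them straddling the top edge of the coated test plate in the sprung aluminium rack, pressing the red stop down on the middle of that edge until the springy seat under the plate is felt to bottom, and then gently but firmly (about 10 N, kept up for half a second), before you let go so that the jaws grip the plate. Then take the forceps by the blue head, lift the plate out and stand it upright and fully home in the slot of the green drip block, and leave it there with the forceps still clipped on. Do not touch the plate with the robot's fingers, never press on it with more than 20 N, and leave the things round about where they are.

Things in the scene. Friction and masses are not known exactly. Their poses are not given: they have to be found in the camera images.
- forceps: Self-closing cross-action forceps, 110 mm high, 0.11 kg, upright (z up), clipped on the parking post at the start. Origin: centre of the red stop's underside. Two steel jaws below, one each side in y, 18 mm along x, 5 mm thick, reach from 1 to 16 mm below the origin; inner faces 8 mm apart as clipped, 24 mm fully open. Half turns about z are alike.
- handles (a point): Midpoint between the two black handles of the forceps, 50 mm above the forceps origin. One handle each side in y, 24 mm along x, 22 mm high (39 to 61 mm over the origin); outer faces 48 mm apart as clipped, 32 mm squeezed fully open (hard end stop). Pushing them together along y parts the jaws; each pushes back 6 N clipped, 8.5 N fully open.
- head (a point): Where to hold the rigid blue head of the forceps, on its axis, 85 mm above the forceps origin. The head is 22 mm along x, 16 mm along y, and spans 38 to 94 mm above the origin; above 61 mm it stands free of the handles. Held here the jaws stay shut.
- stop: The red stop, part of the forceps: 16 x 7 x 6 mm, between the jaws; origin at the centre of its underside, axes as the forceps.
- jaw_l (a joint): Travel of each jaw (both move together): 0 when clipped on the 8 mm post or plate, 0.008 m fully open, -0.003 m empty and shut.
- plate: Test plate, 34 mm along its x, 8 mm thick along y, 60 mm high along z, bare aluminium above and black bitumen coat on the lower 36 mm, 60 g or so (varies); origin at the centre of its underside, top edge 60 mm above it. It stands upright in the rack's slot at the start, 20 mm deep, 40 mm showing. Either way round is alike.
- rack: Fixed aluminium block on a dark foot, 90 x 62 x 52 mm, origin under its centre. Its slot along x (35 x 9 mm) holds the plate; the plate stands on a spring seat 32 mm above the bench. Pressed, the seat sinks under 2.5 to 5 N until the plate meets a hard bottom, 2 to 18 mm down: how far differs each time and cannot be seen, only felt. Let go, it rises again.
- post: Fixed grey parking post: base 80 x 60 x 12 mm with an upright steel tongue, 26 mm along x, 8 mm thick in y, top 50 mm above the bench; origin under its centre. The forceps are clipped on the tongue, stop resting on its top.
- drip_block: Fixed green plastic block 84 x 56 x 36 mm, origin under its centre. A slot along x in its top, 36.5 x 10.5 mm with 2.5 mm bevels, 20 mm deep: the plate standing fully home has its underside 16 mm above the bench and 40 mm showing.
- tin: Bystander: round aluminium sample tin, 66 mm across, 40 mm high; origin under its centre.
- brass_weight: Bystander: brass weight, 35 mm across, 48 mm high; origin under its centre.
- red_stopper: Bystander: red rubber stopper, 38 mm across, 28 mm high; origin under its centre.
Mind the look-alikes: they are no part of the job. There is more than one size of the forceps; the job needs the smallest. Leave any brown or yellow look-alike of the post alone.

How it is judged:
By the outcome, as a careful person would: the job done as asked, in the order asked, and still so for the second after the job is handed in, with the robot touching nothing.
It also fails if it takes over 51 s, if anything falls off the work surface, if the arm or the gripper's body presses on something with over 40 N, if the wrist force passes 120 N, or if a joint passes its speed limit or range.

## Working session

There is one attempt and no reset: what is moved stays moved. The work goes in short steps, Python scripts to look and compute and a shell command to move; the robot and the scene stay as the last step left them, time stands still between calls to the robot, and variables do not carry over. Pictures are saved under pics/ and viewed, at most 13 in all, crops included, and the job is handed in when it is done.

```bash
ls; mkdir -p pics; python3 - <<'E'
from plant import ctrl
import cv2,numpy as np
print(ctrl.pinch_z, ctrl.get_state())
for c in ["top","scene"]:
    r=ctrl.read_camera(c); cv2.imwrite(f"pics/{c}0.png",r["pixels"][:,:,::-1]); print(c,r["camera_matrix"],r["xyz"],r["orientation"])
    for t in ["forceps","head","handles","stop","plate","rack","post","drip_block","tin","brass_weight","red_stopper"]:
        print(t,[(np.round(d["position"],3).tolist(),round(d["conf"],2)) for d in ctrl.mark_of(c,t)])
E
```

```text
pics
0.0187 {'time': 0.0, 'qpos': array([ 1.04002869e+00,  2.87193292e-01,  1.57816002e+00, -5.71874243e-06,
        1.27863027e+00, -1.50017304e-01]), 'dq': array([-1.05083229e-03,  3.66531100e-04,  5.27675538e-04,  1.64729360e-05,
        8.22151794e-04, -8.37313638e-04]), 'joint_efforts': array([ 1.28297601e-03, -4.05985773e+01, -2.92620814e+01, -9.44293083e-05,
        5.80991007e-03, -4.23141842e-06]), 'eef_pos': array([0.25048961, 0.6260932 , 0.22993797]), 'tcp_rot': array([ 1.89226349e-01,  9.81932767e-01, -1.12778457e-03, -3.96533248e-04]), 'contact_force': array([-0.36152781,  0.01455089, -0.19484465]), 'wrist_torque': array([-0.01350736, -0.04893207, -0.04101144]), 'finger_force': 0.0, 'opening': 0.9979603368574377}
top [[427.81057089   0.         320.19474779]
 [  0.         427.81057089 194.97869932]
 [  0.           0.           1.        ]] [ 0.42382337 -0.00988221  0.97134187] [-0.69537628  0.71587324 -0.03846687  0.04997635]
forceps [([0.399, -0.23, 0.024], 0.85), ([0.529, -0.211, 0.052], 0.75), ([0.651, -0.251, 0.026], 0.71)]
head [([0.527, -0.21, 0.137], 0.83), ([0.
[... 804 characters left out ...]
5551  0.18188868]
forceps [([0.532, -0.209, 0.048], 0.75), ([0.4, -0.232, 0.025], 0.75), ([0.654, -0.251, 0.022], 0.65), ([0.663, 0.087, 0.003], 0.57)]
head [([0.648, -0.254, 0.145], 0.94), ([0.398, -0.23, 0.146], 0.64)]
handles [([0.532, -0.213, 0.099], 0.88), ([0.399, -0.23, 0.095], 0.88), ([0.65, -0.253, 0.095], 0.77)]
stop []
plate [([0.47, 0.226, 0.031], 0.5)]
rack [([0.478, 0.227, 0.0], 0.8)]
post [([0.529, -0.208, -0.003], 0.87), ([0.652, -0.106, -0.001], 0.8), ([0.606, 0.221, -0.002], 0.77)]
drip_block [([0.507, 0.014, 0.001], 0.83)]
tin [([0.661, 0.086, 0.0], 0.57)]
brass_weight [([0.4, -0.113, 0.002], 0.77), ([0.527, -0.213, 0.101], 0.4)]
red_stopper [([0.662, 0.088, 0.002], 0.75)]
```

View pics/top0.png

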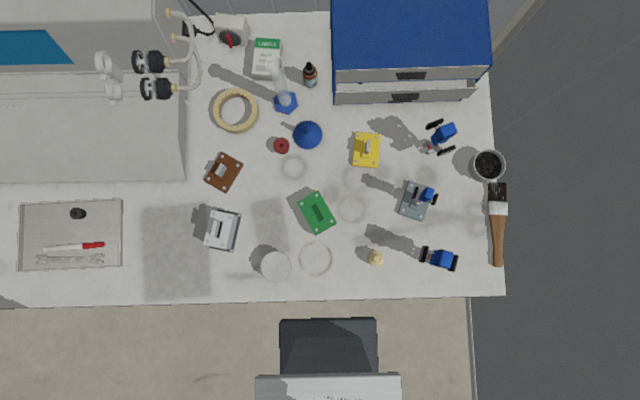

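View pics/scene0.png

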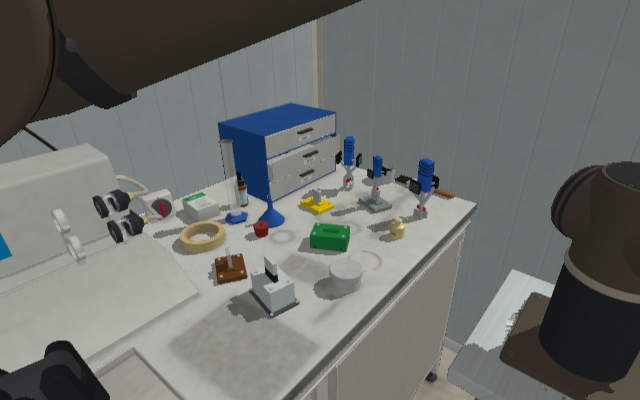

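The top view shows three blue-headed forceps: (443,133) free, (426,195) on the grey post, and (440,259) free. The one at (426,195) is shortest and sits on the grey post (412,200). The brown (224,172) and yellow (366,150) posts are decoys. The rack is at (222,230) and the green block at (317,212). I'll confirm this in a crop and fit the outlines.

```bash
cat > h.py <<'E'
from plant import ctrl
import cv2,numpy as np
from scipy.spatial.transform import Rotation as R
from scipy.optimize import minimize
def B(lx,ly,z0,z1,x=0,y=0):
    return np.array([[x+sx*lx/2,y+sy*ly/2,z] for sx in(-1,1) for sy in(-1,1) for z in(z0,z1)])
M=dict(drip_block=[B(.084,.056,0,.036)],rack=[B(.09,.062,0,.052)],plate=[B(.034,.008,.052,.092)],
 post=[B(.08,.06,0,.012),B(.026,.008,0,.05)],
 forceps=[B(.022,.016,.038,.094),B(.024,.008,.039,.061,0,.020),B(.024,.008,.039,.061,0,-.020),B(.018,.018,-.016,.006)])
def proj(cam,P):
    p=(np.asarray(P)-cam["xyz"])@R.from_quat(cam["orientation"]).as_matrix()
    p=p@np.array(cam["camera_matrix"]).T
    return p[:,:2]/p[:,2:]
def ray(cam,uv,z):
    d=R.from_quat(cam["orientation"]).as_matrix()@np.linalg.solve(cam["camera_matrix"],[*uv,1.])
    return np.array(cam["xyz"])+d*(z-cam["xyz"][2])/d[2]
def sil(cam,boxes,q,z=0):
    x,y,a=q;c,s=np.cos(a),np.sin(a);T=np.array([[c,s,0],[-s,c,0],[0,0,1]])
    m=np.zeros((400,640),np.uint8)
    for b in boxes:
        h=cv2.convexHull(proj(cam,b@T+[x,y,z]).astype(np.float32))
        cv2.fillConvexPoly(m,np.round(h*16).astype(np.int32),1,shift=4)
    return m>0
def fit(obs,boxes,x,y,z=0,yaws=np.arange(0,180,20)):
    # obs: list of (cam,mask,ignore)
    def cost(q):
        c=0
        for cam,m,ig in obs:
            s=sil(cam,boxes,q,z)&~ig; mm=m&~ig
            c+=1-(s&mm).sum()/max(1,(s|mm).sum())
        return c/len(obs)
    best=None
    for a in np.radians(yaws):
        o=minimize(cost,[x,y,a],method="Nelder-Mead",options=dict(initial_simplex=[[x,y,a],[x+.006,y,a],[x,y+.006,a],[x,y,a+.25]],xatol=1e-4,fatol=1e-4))
        if best is None or o.fun<best.fun: best=o
    return np.round([best.x[0],best.x[1],np.degrees(best.x[2])%180,best.fun],4).tolist()
def mask(cam,camname,thing,x,y,z):
    u=proj(cam,[[x,y,z]])[0]; L=ctrl.masks_of(camname,thing)
    L=[d["region"] for d in L]
    if not L: return None
    D=[np.linalg.norm(np.argwhere(r)[:,::-1].mean(0)-u) for r in L]
    return L[int(np.argmin(D))] if min(D)<40 else None
E
cat > m.py <<'E'
from h import *
import sys
names=sys.argv[1].split(",")
G=dict(forceps=(.53,-.21,.05,.06),rack=(.475,.225,0,.03),plate=(.472,.224,0,.07),post=(.53,-.208,0,.01),drip_block=(.508,.015,0,.02))
cams={c:ctrl.read_camera(c) for c in names}
Z=np.zeros((400,640),bool)
for t in sys.argv[2].split(","):
    x,y,z,zc=G[t]; obs=[]
    for c,cam in cams.items():
        m=mask(cam,c,t,x,y,zc)
        if m is None: print(t,c,"none");continue
        ig=Z
        occ={"post":["forceps"],"rack":["plate"]}.get(t,[])
        for o in occ:
            k=mask(cam,c,o,x,y,.07)
            if k is not None: ig=ig|cv2.dilate(k.astype(np.uint8),np.ones((3,3)))>0
        obs.append((cam,m,ig)); print(t,c,m.sum(),fit([obs[-1]],M[t],x,y,z))
    if len(obs)>1: print(t,"both",fit(obs,M[t],x,y,z))
E
python3 m.py top,scene forceps,rack,plate,post,drip_block
python3 - <<'E'
import cv2,numpy as np
a=cv2.imread("pics/top0.png")[110:280,340:480];b=cv2.imread("pics/scene0.png")[130:230,320:450]
a=cv2.resize(a,None,fx=3,fy=3,interpolation=2);b=cv2.resize(b,None,fx=2.9,fy=5.1/1.0*0.57,interpolation=2)
c=np.zeros((510,a.shape[1]+b.shape[1],3),np.uint8);c[:a.shape[0],:a.shape[1]]=a;c[:b.shape[0],a.shape[1]:]=b
cv2.imwrite("pics/crop1.png",c);print(c.shape)
E
```

```text
forceps top 331 [0.5271, -0.2091, 171.0694, 0.2193]
forceps scene 391 [0.5235, -0.2042, 179.6068, 0.284]
forceps both [0.5264, -0.2089, 170.536, 0.2714]
rack top 1078 [0.4723, 0.2209, 161.2982, 0.2076]
rack scene 1619 [0.4742, 0.2279, 160.5878, 0.1558]
rack both [0.4759, 0.2244, 162.6177, 0.1896]
plate top 145 [0.4742, 0.2239, 163.98, 0.1265]
plate scene 302 [0.4724, 0.2273, 165.6178, 0.0361]
plate both [0.4749, 0.2249, 167.0625, 0.1126]
post top 603 [0.5274, -0.2125, 159.4383, 0.1603]
post scene none
drip_block top 971 [0.5057, 0.013, 28.2435, 0.0628]
drip_block scene 962 [0.5043, 0.0133, 32.4333, 0.0743]
drip_block both [0.5057, 0.013, 28.6078, 0.072]
(510, 797, 3)
```

View pics/crop1.png

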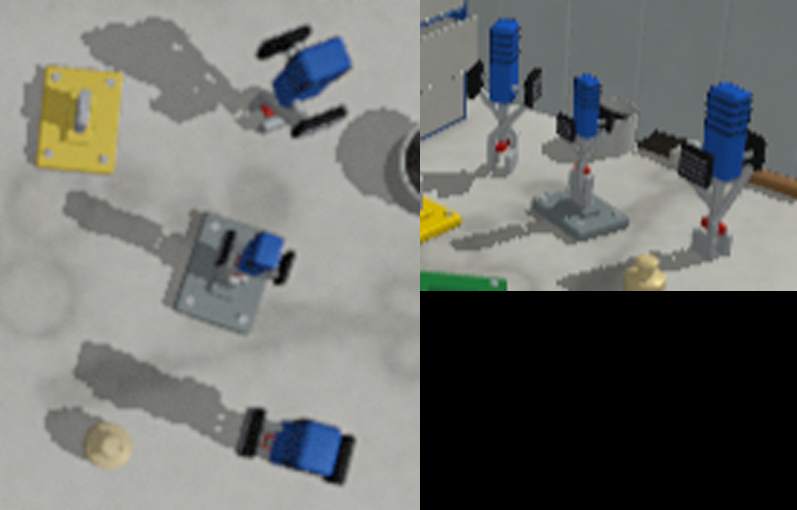

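Confirmed: in the crop, the forceps at (257,250) on the grey base are clearly the smallest. The other two are free-standing, at (310,85) and (305,445). Next I'll work out the moves for a closer look with the wrist camera.

```bash
cat > go.py <<'E'
from h import *
import sys
def go(x,y,z,yaw):
    s=ctrl.get_state(); Rc=R.from_quat(s["tcp_rot"])
    ys=Rc.as_matrix()[:,1]; cur=np.degrees(np.arctan2(ys[1],ys[0]))
    k=(yaw-cur+90)%180-90; a=np.radians(cur+k)
    Y=np.array([np.cos(a),np.sin(a),0]);Zz=np.array([0,0,-1.]);Rt=R.from_matrix(np.c_[np.cross(Y,Zz),Y,Zz])
    d=Rc.inv().apply(np.array([x,y,z])-s["eef_pos"]); r=(Rc.inv()*Rt).as_rotvec()
    print("t",round(s["time"],2),"now",np.round(s["eef_pos"],4),"ytool",round(cur,1),"turn",round(k,1),"q6",s["qpos"][5].round(2))
    print("delta",np.round(d,4),np.round(r,4),"rows",max(np.linalg.norm(d)/.0625,np.linalg.norm(r)/.188).round(1))
if __name__=="__main__": go(*map(float,sys.argv[1:5]))
E
python3 - <<'E'
from h import *
s=ctrl.get_state();c=ctrl.read_camera("wrist");Rc=R.from_quat(s["tcp_rot"])
print(Rc.as_matrix().round(3));print(Rc.inv().apply(c["xyz"]-s["eef_pos"]),(Rc.inv()*R.from_quat(c["orientation"])).as_matrix().round(3),c["camera_matrix"][0][0])
E
python3 go.py 0.475 0.224 0.25 75
```

```text
[[-0.928  0.372  0.   ]
 [ 0.372  0.928 -0.   ]
 [-0.    -0.    -1.   ]]
[ 0.06668715 -0.00026859 -0.14355664] [[-0.    -0.966 -0.26 ]
 [ 1.    -0.    -0.   ]
 [ 0.    -0.26   0.966]] 303.31225035220814
t 2.0 now [0.2508 0.6267 0.2313] ytool 68.2 turn 6.8 q6 -0.15
delta [-0.3578 -0.2905 -0.0187] [ 0.     0.    -0.119] rows 7.4
```

```bash
python3 -m inch '[[-0.223,-0.263,-0.019,0,0,0,1],[-0.223,-0.263,-0.019,0,0,0,1],[-0.223,-0.263,-0.019,0,0,0,1],[-0.223,-0.263,-0.019,0,0,0,1],[-0.223,-0.263,-0.019,0,0,0,1],[-0.223,-0.263,-0.019,0,0,0,1],[-0.332,-0.292,-0.019,0,0,-0.119,1],[-0.332,-0.292,-0.019,0,0,-0.119,1],[-0.332,-0.292,-0.019,0,0,-0.119,1],[-0.332,-0.292,-0.019,0,0,-0.119,1]]'
python3 m.py wrist rack,plate; python3 - <<'E'
from h import *
c=ctrl.read_camera("wrist");cv2.imwrite("pics/w1.png",c["pixels"][:,:,::-1]);np.save("w1.npy",c,allow_pickle=True)
E
python3 go.py .507 .014 .25 118
```

```text
time: 3.25
eef_pos: [0.4502, 0.2323, 0.2502]
tcp_rot: [0.131, 0.991, 0.0, -0.0]
contact_force: [-0.8, -0.0, -0.3]
opening: 0.999
finger_force: 0.0
rack wrist 3281 [0.4704, 0.2246, 163.6663, 0.2107]
plate wrist 304 [0.4719, 0.2246, 164.616, 0.0561]
t 3.5 now [0.4497 0.233  0.2504] ytool 75.1 turn 42.9 q6 -1.03
delta [-0.1116 -0.1969  0.0003] [ 1.000e-04  0.000e+00 -7.487e-01] rows 4.0
```

View pics/w1.png

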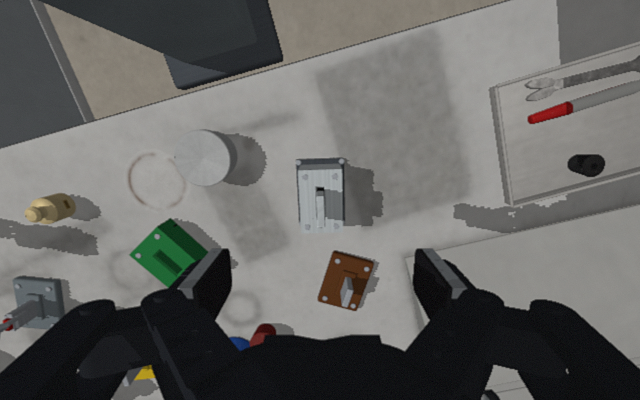

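The wrist view shows the rack at (322,197) with the plate top at (320,200), and the brown decoy at (347,280). Next: drip block.

```bash
python3 -m inch '[[-0.093,-0.195,0,0,0,0,1],[-0.093,-0.195,0,0,0,0,1],[-0.093,-0.195,0,0,0,0,1],[-0.093,-0.195,0,0,0,0,1],[-0.093,-0.195,0,0,0,0,1]]'
python3 m.py wrist drip_block; python3 - <<'E'
from h import *
c=ctrl.read_camera("wrist");cv2.imwrite("pics/w2.png",c["pixels"][:,:,::-1]);np.save("w2.npy",c,allow_pickle=True)
E
python3 -m inch '[[-0.071,-0.209,-0.02,0,0,0,1],[-0.071,-0.209,-0.02,0,0,0,1],[-0.071,-0.209,-0.02,0,0,0,1],[-0.071,-0.209,-0.02,0,0,0,1],[-0.071,-0.209,-0.02,0,0,0,1]]'
python3 m.py wrist forceps,post; python3 - <<'E'
from h import *
c=ctrl.read_camera("wrist");np.save("w3.npy",c,allow_pickle=True)
a=cv2.imread("pics/w2.png")[100:280,230:430];u=proj(c,[[.528,-.21,.07]])[0].astype(int);print(u)
y0=max(0,u[1]-90);x0=max(0,u[0]-100);print(x0,y0)
b=c["pixels"][y0:y0+180,x0:x0+200,::-1]
cv2.imwrite("pics/w23.png",cv2.resize(np.hstack([a,b]),None,fx=2,fy=2,interpolation=2))
for t in["handles","head","forceps","post"]: print(t,[(np.round(d["position"],3).tolist(),round(d["conf"],2)) for d in ctrl.mark_of("wrist",t)])
E
python3 go.py .528 -.209 .15 71
```

```text
time: 4.12
eef_pos: [0.4899, 0.0187, 0.2504]
tcp_rot: [0.132, 0.991, 0.0, 0.0]
contact_force: [0.6, 0.1, -0.4]
opening: 1.003
finger_force: 0.0
drip_block wrist 3447 [0.5035, 0.0125, 29.1652, 0.0173]
time: 4.9
eef_pos: [0.5048, -0.2011, 0.2705]
tcp_rot: [0.131, 0.991, 0.0, 0.0]
contact_force: [0.7, 0.0, -0.3]
opening: 1.002
finger_force: 0.0
forceps wrist 1072 [0.5249, -0.211, 155.2623, 0.273]
post wrist 1609 [0.5273, -0.2113, 157.9417, 0.0685]
[317 202]
217 112
handles [([0.398, -0.229, 0.094], 0.97), ([0.65, -0.252, 0.093], 0.8), ([0.531, -0.215, -0.002], 0.62), ([0.528, -0.21, 0.094], 0.6)]
head [([0.523, -0.21, 0.131], 0.86), ([0.652, -0.25, 0.143], 0.65), ([0.396, -0.233, 0.149], 0.61)]
forceps [([0.525, -0.208, 0.049], 0.59), ([0.402, -0.233, 0.024], 0.56)]
post [([0.65, -0.106, -0.002], 0.77), ([0.529, -0.216, -0.004], 0.64)]
t 5.35 now [ 0.5045 -0.1996  0.2704] ytool 75.1 turn -4.1 q6 -1.87
delta [-0.0252 -0.003   0.1204] [0.     0.     0.0711] rows 2.0
```

View pics/w23.png

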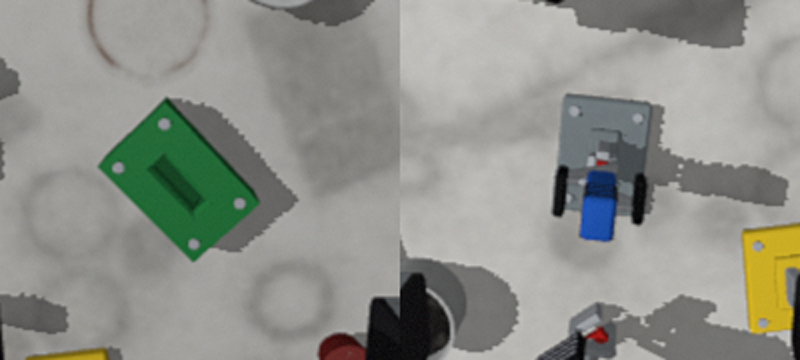

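The left crop shows the drip slot at (177,185). The right crop shows the forceps: handle tops near (560,190) and (639,198), head top near (598,222).

```bash
python3 - <<'E'
from h import *
c=np.load("w3.npy",allow_pickle=True).item();c2=np.load("w2.npy",allow_pickle=True).item()
p=c["pixels"].astype(int);sub=np.zeros((400,640),bool);sub[170:240,285:350]=1
bl=(p[...,2]>p[...,0]*1.6+20)&(p[...,2]>60)&sub
bk=(p.max(2)<50)&sub
n,l,st,ce=cv2.connectedComponentsWithStats(bk.astype(np.uint8))
H=[]
for i in range(1,n):
    if st[i,4]>40: print("blk",st[i],ce[i]);H.append(ray(c,ce[i],.100))
H=np.array(H);print(H.round(4),H.mean(0).round(4),[np.degrees(np.arctan2(*(H[0]-H[-1])[1::-1]))%180,np.linalg.norm(H[0]-H[-1])])
ys,xs=np.where(bl);print("blue",xs.min(),xs.max(),ys.min(),ys.max(),xs.mean(),ys.mean(),ray(c,(xs.mean(),ys.mean()),.120).round(4))
v=p[...,2][bl];top=bl&(p[...,2]>np.percentile(v,60)); ys,xs=np.where(top);print(v.min(),v.max(),ys.min(),ys.max(),xs.mean(),ys.mean(),ray(c,(xs.mean(),ys.mean()),.144).round(4), cv2.minAreaRect(np.c_[xs,ys].astype(np.float32)))
# blue-only fit in wrist
Z=np.zeros((400,640),bool)
print("head fit",fit([(c,bl,bk)],[B(.022,.016,.061,.094)],.526,-.21,.05,[140,160,180]))
# slot: dark green
print("post tongue/stop ray", [ray(c,q,.05).round(4) for q in [(319,191)]])
q=c2["pixels"].astype(int);g=(q[...,1]>q[...,0]+8)&(q[...,1]<75)&(q[...,1]>q[...,2]);s=np.zeros((400,640),bool);s[170:215,295:340]=1
n,l,st,ce=cv2.connectedComponentsWithStats((g&s).astype(np.uint8));i=1+np.argmax(st[1:,4]);ys,xs=np.where(l==i)
r=cv2.minAreaRect(np.c_[xs,ys].astype(np.float32));bx=np.array([ray(c2,k,.036) for k in cv2.boxPoints(r)]);print("slot",st[i],bx.round(4).tolist(),bx.mean(0))
E
```

```text
blk [294 195   7  25 123] [296.91056911 207.06504065]
blk [333 199   8  25 139] [336.09352518 210.49640288]
[[ 0.5191 -0.2304  0.1   ]
 [ 0.5337 -0.1906  0.1   ]] [ 0.5264 -0.2105  0.1   ] [np.float64(69.90543154917026), np.float64(0.04233258395938012)]
blue 307 324 197 232 316.11605415860737 215.20502901353964 [ 0.5273 -0.2108  0.12  ]
61 183 212 231 313.7883597883598 220.32275132275132 [ 0.5245 -0.2119  0.144 ] ((314.4257507324219, 221.74258422851562), (12.537469863891602, 18.90570831298828), 5.710592269897461)
head fit [0.5233, -0.2096, 165.1962, 0.1599]
post tongue/stop ray [array([ 0.519 , -0.2062,  0.05  ])]
slot [304 178  27  28 265] [[0.4899, -0.0019, 0.036], [0.4843, 0.0078, 0.036], [0.5159, 0.0255, 0.036], [0.5218, 0.0158, 0.036]] [0.5029614  0.01177695 0.036     ]
```

```bash
python3 go.py .5262 -.2106 .16 69.5;python3 go.py .5262 -.2106 .079 69.5
```

```text
t 5.35 now [ 0.5045 -0.1996  0.2704] ytool 75.1 turn -5.6 q6 -1.87
delta [-0.0238 -0.005   0.1104] [0.     0.     0.0973] rows 1.8
t 5.35 now [ 0.5045 -0.1996  0.2704] ytool 75.1 turn -5.6 q6 -1.87
delta [-0.0238 -0.005   0.1914] [0.     0.     0.0973] rows 3.1
```

```bash
python3 -m inch '[[-0.024,-0.005,0.04,0,0,0.097,1],[-0.024,-0.005,0.09,0,0,0.097,1],[-0.024,-0.005,0.11,0,0,0.097,1],[-0.024,-0.005,0.11,0,0,0.097,1]]'; python3 - <<'E'
from h import *
c=ctrl.read_camera("wrist");cv2.imwrite("pics/w4.png",c["pixels"][:,:,::-1]);np.save("w4.npy",c,allow_pickle=True)
E
```

```text
time: 5.85
eef_pos: [0.5255, -0.2109, 0.159]
tcp_rot: [0.178, 0.984, 0.001, -0.002]
contact_force: [-0.2, 0.1, 0.1]
opening: 0.998
finger_force: 0.0
```

View pics/w4.png

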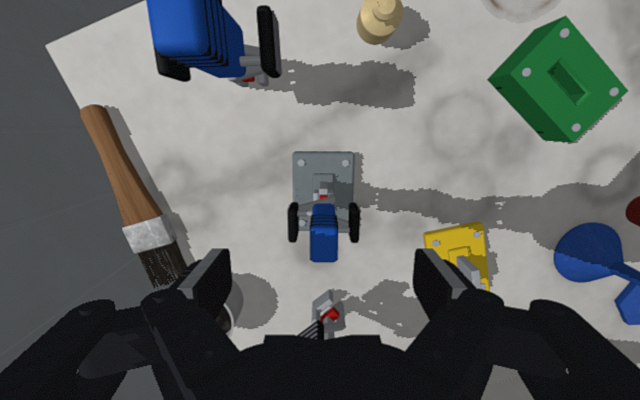

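The forceps handles show at (294,222) and (354,222), head at (323,240), and the finger midline near column 321. I'll work out the fine offset.

```bash
python3 - <<'E'
from h import *
c=np.load("w4.npy",allow_pickle=True).item()
p=c["pixels"].astype(int);sub=np.zeros((400,640),bool);sub[190:270,280:365]=1
bl=(p[...,2]>p[...,0]*1.6+20)&(p[...,2]>60)&sub
bk=(p.max(2)<50)&sub
n,l,st,ce=cv2.connectedComponentsWithStats(bk.astype(np.uint8));H=[]
for i in range(1,n):
    if st[i,4]>80: print(st[i],ce[i]);H.append(ray(c,ce[i],.100))
H=np.array(H);print(H.round(4),H.mean(0).round(4),np.degrees(np.arctan2(*(H[0]-H[-1])[1::-1]))%180)
print("head",fit([(c,bl,bk)],[B(.022,.016,.061,.094)],.526,-.21,.05,[150,165]))
E
python3 go.py .5262 -.2106 .079 69.5
```

```text
[288 203  11  39 343] [292.8425656  221.89212828]
[349 202  11  40 373] [353.72922252 221.33512064]
[[ 0.5196 -0.2308  0.1   ]
 [ 0.5343 -0.1906  0.1   ]] [ 0.5269 -0.2107  0.1   ] 69.98019250944364
head [0.5249, -0.2099, 158.7792, 0.1814]
t 5.9 now [ 0.5266 -0.2116  0.1611] ytool 69.5 turn 0.0 q6 -1.77
delta [0.0008 0.0008 0.0821] [-0.0001  0.0006 -0.0008] rows 1.3
```

```bash
python3 -m inch '[[0.001,0.001,0.05,0,0,0,1],[0.001,0.001,0.082,0,0,0,1],[0.001,0.001,0.082,0,0,0,0.7],[0.001,0.001,0.082,0,0,0,0.7]]' 60; python3 -m inch '[[0,0,0,0,0,0,0],[0,0,0,0,0,0,0],[0,0,0,0,0,0,0],[0,0,0,0,0,0,0],[0,0,0,0,0,0,0],[0,0,0,0,0,0,0]]' 60;python3 - <<'E'
from h import *
print(ctrl.get_state()); c=ctrl.read_camera("wrist");cv2.imwrite("pics/w5.png",c["pixels"][150:350,200:440,::-1].repeat(2,0).repeat(2,1));print(ctrl.pinch_z)
E
```

```text
time: 6.4
eef_pos: [0.5276, -0.2114, 0.0814]
tcp_rot: [0.178, 0.984, -0.001, 0.002]
contact_force: [-0.6, -0.6, 0.7]
opening: 0.702
finger_force: 0.0
time: 7.15
eef_pos: [0.5289, -0.2117, 0.0842]
tcp_rot: [0.178, 0.984, -0.001, 0.004]
contact_force: [-2.1, 2.1, 12.9]
opening: 0.303
finger_force: 60.5
{'time': 7.15, 'qpos': array([-5.59147904e-01,  2.20560175e-01,  1.94761969e+00,  9.81433368e-04,
        9.65357801e-01, -1.77162400e+00]), 'dq': array([ 0.00090032,  0.0013064 ,  0.00171992,  0.00048687, -0.00041969,
       -0.00032025]), 'joint_efforts': array([-8.93709920e-01, -2.68806714e+01, -2.06182837e+01, -2.61429213e-01,
       -7.64603466e-01, -2.45040901e-03]), 'eef_pos': array([ 0.52892969, -0.21172047,  0.0842238 ]), 'tcp_rot': array([ 0.17847494,  0.98393613, -0.00111808,  0.00389027]), 'contact_force': array([-2.05716578,  2.06160481, 12.85389518]), 'wrist_torque': array([ 0.46174026,  0.33693096, -0.03985735]), 'finger_force': 60.45675477012992, 'opening': 0.302889102447455}
0.0187
```

View pics/w5.png

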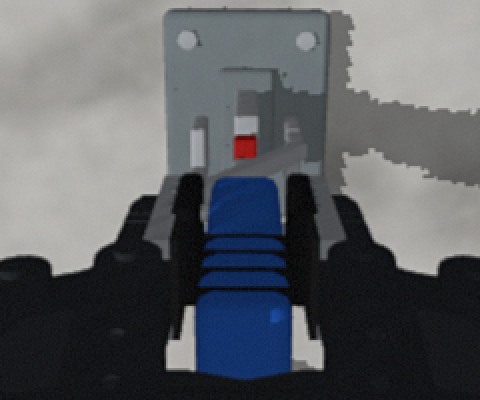

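The forceps are gripped: jaws are parted at (198,150) and (292,130), with the red stop at (245,147) still on the tongue. Lift.

```bash
python3 -m inch '[[0,0,-0.005,0,0,0,0],[0,0,-0.02,0,0,0,0],[0,0,-0.05,0,0,0,0],[0,0,-0.105,0,0,0,0],[0,0,-0.105,0,0,0,0]]' 60;python3 - <<'E'
from h import *
s=ctrl.get_state(); c=ctrl.read_camera("wrist");np.save("w6.npy",c,allow_pickle=True);print(s["contact_force"],s["wrist_torque"],s["opening"])
cv2.imwrite("pics/w6.png",c["pixels"][150:350,200:440,::-1].repeat(2,0).repeat(2,1))
p=c["pixels"].astype(int);rd=(p[...,0]>120)&(p[...,1]<60)&(p[...,2]<60);rd[:,:260]=0;rd[:,380:]=0
ys,xs=np.where(rd);print(xs.mean(),ys.mean(),len(xs));Rc=R.from_quat(s["tcp_rot"])
w=ray(c,(xs.mean(),ys.mean()),s["eef_pos"][2]-.0342+.004);print("stop in tool",Rc.inv().apply(w-s["eef_pos"]))
E
python3 go.py .472 .2246 .184 74.8
```

```text
time: 7.82
eef_pos: [0.5287, -0.2122, 0.1902]
tcp_rot: [0.178, 0.984, -0.002, 0.006]
contact_force: [0.0, -0.6, -0.9]
opening: 0.299
finger_force: 59.2
[ 0.00365679 -0.57246137 -0.91861938] [-0.03799295  0.00701942 -0.02385414] 0.2988471928805871
322.10526315789474 223.94736842105263 95
stop in tool [ 0.00670974 -0.0001737   0.03012293]
t 7.88 now [ 0.5271 -0.2112  0.187 ] ytool 69.4 turn 5.4 q6 -1.77
delta [0.2047 0.3887 0.0011] [-0.0017  0.0063 -0.0935] rows 7.0
```

View pics/w6.png

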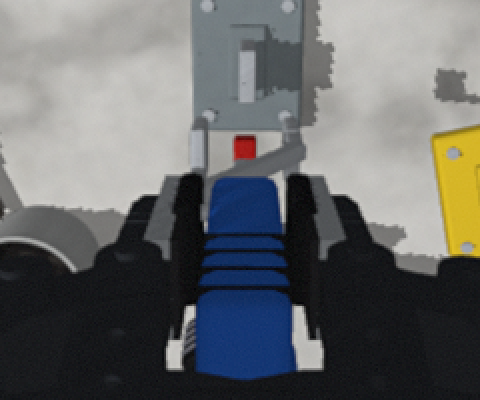

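```bash
python3 go.py .4726 .2250 .187 75; python3 - <<'E'
from h import *
c=np.load("w1.npy",allow_pickle=True).item()
for z in(0,.05,.1,.15): print(z,[ray(c,u,z).round(3).tolist() for u in[(406,258),(500,230)]])
E
```

```text
t 7.88 now [ 0.5271 -0.2112  0.187 ] ytool 69.4 turn 5.6 q6 -1.77
delta [ 0.2042  0.3893 -0.0019] [-0.0017  0.0063 -0.097 ] rows 7.0
0 [[0.596, 0.317, 0.0], [0.588, 0.45, 0.0]]
0.05 [[0.569, 0.308, 0.05], [0.562, 0.425, 0.05]]
0.1 [[0.543, 0.3, 0.1], [0.537, 0.399, 0.1]]
0.15 [[0.516, 0.291, 0.15], [0.511, 0.374, 0.15]]
```

```bash
python3 -m inch '[[0.204,0.389,0,0,0,-0.097,0],[0.204,0.389,0,0,0,-0.097,0],[0.204,0.389,0,0,0,-0.097,0],[0.204,0.389,0,0,0,-0.097,0],[0.204,0.389,0,0,0,-0.097,0],[0.204,0.389,0,0,0,-0.097,0],[0.204,0.389,0,0,0,-0.097,0],[0.204,0.389,0,0,0,-0.097,0],[0.204,0.389,0,0,0,-0.097,0]]' 60;python3 - <<'E'
from h import *
s=ctrl.get_state(); c=ctrl.read_camera("wrist");np.save("w7.npy",c,allow_pickle=True);print(s["contact_force"],s["wrist_torque"],s["opening"],s["eef_pos"])
cv2.imwrite("pics/w7.png",c["pixels"][100:300,200:440,::-1].repeat(3,0).repeat(3,1)[:600])
p=c["pixels"].astype(int);rd=(p[...,0]>120)&(p[...,1]<60)&(p[...,2]<60);rd[:,290:350]&=True;rd[:,:290]=0;rd[:,350:]=0
ys,xs=np.where(rd);print(xs.mean(),ys.mean(),len(xs));Rc=R.from_quat(s["tcp_rot"])
w=ray(c,(xs.mean(),ys.mean()),s["eef_pos"][2]-.0342+.003);print("stop in tool",Rc.inv().apply(w-s["eef_pos"]))
m=mask(c,"wrist","plate",.4726,.225,.09)
if m is not None: print(m.sum(),fit([(c,m,np.zeros((400,640),bool))],M["plate"],.4726,.225,0,[150,165]))
E
python3 go.py .4726 .2250 .187 75
```

```text
time: 9.0
eef_pos: [0.4703, 0.2254, 0.182]
tcp_rot: [0.13, 0.992, -0.001, -0.001]
contact_force: [0.5, -0.2, -1.4]
opening: 0.299
finger_force: 59.3
[ 0.48720499 -0.1796463  -1.3983788 ] [-0.02261144  0.00653515 -0.01612584] 0.2985026734263473 [0.47032091 0.22543583 0.18199131]
321.7669902912621 224.40776699029126 103
stop in tool [ 0.00607731 -0.00028371  0.03121345]
370 [0.4674, 0.2261, 165.8944, 0.3135]
t 9.1 now [0.4711 0.2244 0.1825] ytool 74.9 turn 0.1 q6 -1.06
delta [-0.0013  0.001  -0.0045] [-0.0012 -0.0012 -0.0015] rows 0.1
```

View pics/w7.png

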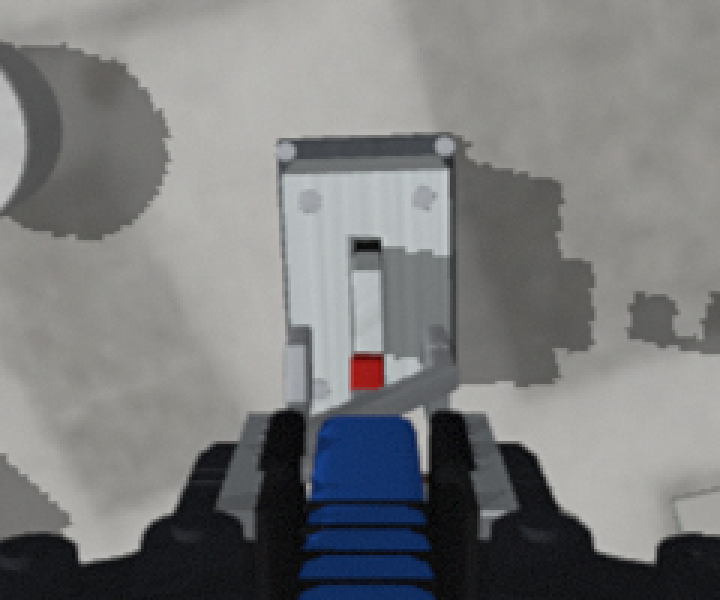

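The rack is centred. The plate's top end is at crop (367,270), i.e. pixel (322,190), and the stop is right above its line.

```bash
python3 - <<'E'
from h import *
c=np.load("w7.npy",allow_pickle=True).item();s=ctrl.get_state();Rc=R.from_quat(s["tcp_rot"])
for u in[(317.3,190),(327.3,190),(322.3,189.9)]: print("plate end in tool",Rc.inv().apply(ray(c,u,.092)-s["eef_pos"]).round(4))
e=ray(c,(322.3,189.9),.092);xt=Rc.as_matrix()[:,0];print("centre", e-.017*xt)
c1=np.load("w1.npy",allow_pickle=True).item()
p=c["pixels"][150:225,300:345].astype(int);print(p[:,22].sum(1).tolist())
E
```

```text
plate end in tool [ 0.0154 -0.0031  0.0905]
plate end in tool [0.0154 0.0048 0.0905]
plate end in tool [0.0155 0.0008 0.0905]
centre [0.47261703 0.22471088 0.09197917]
[221, 226, 296, 328, 341, 328, 331, 475, 558, 567, 563, 560, 556, 558, 557, 554, 555, 557, 557, 551, 553, 552, 553, 554, 549, 550, 549, 556, 486, 334, 149, 37, 36, 127, 312, 341, 332, 336, 324, 331, 508, 565, 566, 560, 557, 561, 558, 552, 557, 555, 562, 563, 559, 547, 545, 550, 540, 529, 529, 532, 543, 550, 557, 553, 554, 558, 561, 377, 171, 115, 182, 207, 206, 203, 218]
```

```bash
python3 -m inch '[[0,0.001,0.02,0,0,0,0],[0,0.001,0.045,0,0,0,0],[0,0.001,0.05,0,0,0,0],[0,0.001,0.05,0,0,0,0]]' 60;python3 -m inch '[[0,0,0.003,0,0,0,0],[0,0,0.003,0,0,0,0]]';python3 -m inch '[[0,0,0.003,0,0,0,0],[0,0,0.003,0,0,0,0]]';
```

```text
time: 9.6
eef_pos: [0.4718, 0.2257, 0.1334]
tcp_rot: [0.131, 0.991, -0.0, -0.0]
contact_force: [-0.7, 0.2, -0.4]
opening: 0.294
finger_force: 59.3
time: 9.85
eef_pos: [0.4719, 0.2266, 0.131]
tcp_rot: [0.131, 0.991, 0.0, 0.0]
contact_force: [-0.2, 0.2, -1.1]
opening: 0.299
finger_force: 59.3
time: 10.1
eef_pos: [0.4713, 0.2266, 0.1272]
tcp_rot: [0.13, 0.991, -0.0, -0.0]
contact_force: [0.5, 0.4, -1.4]
opening: 0.296
finger_force: 59.3
```

```bash
for i in 1 ; do python3 -m inch '[[0,0,0.003,0,0,0,0],[0,0,0.003,0,0,0,0]]' | egrep 'eef|contact'; done; python3 -m inch '[[0,0,0.002,0,0,0,0],[0,0,0.002,0,0,0,0]]' | egrep 'eef|contact';python3 -m inch '[[0,0,0.002,0,0,0,0],[0,0,0.002,0,0,0,0]]' | egrep 'eef|contact'
```

```text
eef_pos: [0.4717, 0.2267, 0.1245]
contact_force: [0.1, -0.1, -0.0]
eef_pos: [0.4716, 0.2266, 0.1224]
contact_force: [0.2, 0.4, 1.0]
eef_pos: [0.4715, 0.2266, 0.1202]
contact_force: [0.4, 0.4, 2.1]
```

```bash
for i in 1; do python3 -m inch '[[0,0,0.002,0,0,0,0],[0,0,0.002,0,0,0,0]]' | egrep 'eef|contact'; done; python3 -m inch '[[0,0,0.002,0,0,0,0],[0,0,0.002,0,0,0,0]]' | egrep 'eef|contact'
```

```text
eef_pos: [0.4714, 0.2265, 0.1181]
contact_force: [-0.1, 0.5, 1.7]
eef_pos: [0.4714, 0.2265, 0.1161]
contact_force: [0.7, 0.3, 1.4]
```

```bash
python3 -m inch '[[0,0,0.002,0,0,0,0],[0,0,0.002,0,0,0,0]]' | egrep 'eef|contact'
```

```text
eef_pos: [0.4715, 0.2265, 0.1142]
contact_force: [-0.1, -0.1, 1.9]
```

```bash
python3 -m inch '[[0,0,0.002,0,0,0,0],[0,0,0.002,0,0,0,0]]' | egrep 'eef|contact'; python3 -m inch '[[0,0,0.002,0,0,0,0],[0,0,0.002,0,0,0,0]]' | egrep 'eef|contact'
```

```text
eef_pos: [0.4724, 0.227, 0.1139]
contact_force: [-0.8, -0.4, 7.8]
eef_pos: [0.4732, 0.2275, 0.1138]
contact_force: [-3.3, 1.0, 14.5]
```

```bash
python3 -m inch '[[0,0,-0.0015,0,0,0,0],[0,0,-0.0015,0,0,0,0]]' | egrep 'time|eef|contact';  python3 -m inch '[[0,0,0,0,0,0,0]]' | egrep 'eef|contact'
```

```text
time: 12.35
eef_pos: [0.4725, 0.2272, 0.1139]
contact_force: [-0.5, 1.2, 8.8]
eef_pos: [0.4725, 0.2272, 0.1139]
contact_force: [-1.6, -0.1, 9.7]
```

```bash
python3 -m inch '[[0,0,0,0,0,0,0],[0,0,0,0,0,0,0],[0,0,0,0,0,0,0],[0,0,0,0,0,0,0],[0,0,0,0,0,0,0]]' | egrep 'time|eef|contact'; python3 -m inch '[[0,0,0,0,0,0,0.36],[0,0,0,0,0,0,0.44],[0,0,0,0,0,0,0.52],[0,0,0,0,0,0,0.6],[0,0,-0.003,0,0,0,0.75],[0,0,-0.01,0,0,0,0.8],[0,0,-0.02,0,0,0,0.8],[0,0,-0.02,0,0,0,0.8]]'
```

```text
time: 13.1
eef_pos: [0.4726, 0.2272, 0.1139]
contact_force: [-2.2, 0.6, 8.9]
time: 14.1
eef_pos: [0.4725, 0.2269, 0.1334]
tcp_rot: [0.13, 0.991, 0.001, 0.001]
contact_force: [0.9, 0.2, -0.6]
opening: 0.799
finger_force: 0.0
```

```bash
python3 -m inch '[[0,0,-0.015,0,0,0,0.8],[0,0,-0.027,0,0,0,0.8],[0,0,-0.027,0,0,0,0.8]]' | egrep 'time|eef|contact';python3 - <<'E'
from h import *
s=ctrl.get_state(); c=ctrl.read_camera("wrist");np.save("w8.npy",c,allow_pickle=True);Rc=R.from_quat(s["tcp_rot"])
sc=ctrl.read_camera("scene")
w=c["pixels"][120:320,220:420,::-1].repeat(2,0).repeat(2,1);u=proj(sc,[[.4726,.225,.12]])[0].astype(int)
k=sc["pixels"][u[1]-50:u[1]+50,u[0]-45:u[0]+45,::-1].repeat(4,0).repeat(4,1)
cv2.imwrite("pics/w8.png",np.hstack([w,k]))
p=c["pixels"].astype(int);bl=(p[...,2]>p[...,0]*1.6+20)&(p[...,2]>60);n,l,st,ce=cv2.connectedComponentsWithStats(bl.astype(np.uint8))
for i in range(1,n):
    if st[i,4]>60: print(st[i],ce[i],Rc.inv().apply(ray(c,ce[i],.165)-s["eef_pos"]).round(4))
E
```

```text
time: 14.48
eef_pos: [0.4726, 0.2268, 0.1608]
contact_force: [-1.0, 0.1, 0.1]
[304 215  31  28 700] [319.17571429 228.54285714] [ 0.0163 -0.0015 -0.0043]
[303 244  33   5 133] [318.09022556 245.87969925] [ 0.0072 -0.0021 -0.0042]
[ 302  250   36   47 1617] [319.27458256 272.81385281] [-0.0076 -0.0015 -0.0042]
```

View pics/w8.png

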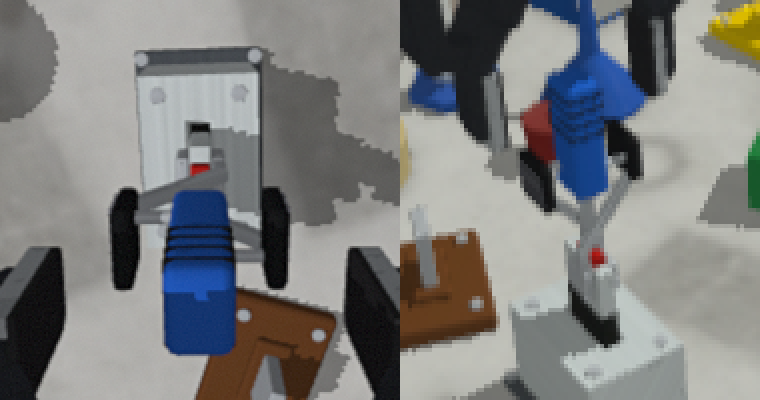

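The forceps are clipped on the plate, with the stop on its top edge. The head is at crop (200,290), 1.5 mm off the finger midline. Now to grip the head.

```bash
python3 -m inch '[[0,-0.0015,0,0,0,0,0.8],[0,-0.0015,0,0,0,0,0.4],[0,-0.0015,0,0,0,0,0.3],[0,-0.0015,0,0,0,0,0],[0,-0.0015,0,0,0,0,0],[0,-0.0015,0,0,0,0,0],[0,-0.0015,0,0,0,0,0]]' 50; python3 -m inch '[[0,0,-0.01,0,0,0,0],[0,0,-0.025,0,0,0,0],[0,0,-0.06,0,0,0,0],[0,0,-0.06,0,0,0,0],[0,0,-0.06,0,0,0,0]]'; python3 - <<'E'
from h import *
s=ctrl.get_state(); c=ctrl.read_camera("wrist");np.save("w9.npy",c,allow_pickle=True);print(s["contact_force"],s["wrist_torque"])
sc=ctrl.read_camera("scene")
w=c["pixels"][120:320,220:420,::-1].repeat(2,0).repeat(2,1);u=proj(sc,[[.4726,.225,.14]])[0].astype(int)
k=sc["pixels"][u[1]-50:u[1]+50,u[0]-45:u[0]+45,::-1].repeat(4,0).repeat(4,1)
cv2.imwrite("pics/w9.png",np.hstack([w,k]))
E
python3 go.py .5042 .0129 .22 118.9
```

```text
time: 15.45
eef_pos: [0.4711, 0.2252, 0.1588]
tcp_rot: [0.131, 0.991, 0.0, 0.0]
contact_force: [0.5, 1.0, -0.4]
opening: 0.178
finger_force: 51.2
time: 16.08
eef_pos: [0.4706, 0.2249, 0.2183]
tcp_rot: [0.131, 0.991, -0.0, -0.0]
contact_force: [-0.7, 0.2, -1.7]
opening: 0.184
finger_force: 50.9
[-0.72069946  0.17182899 -1.72933595] [-0.04750751 -0.03479456  0.00365424]
t 16.18 now [0.4701 0.2248 0.2171] ytool 75.0 turn 43.9 q6 -1.06
delta [-0.0877 -0.1958 -0.0028] [-6.000e-04 -3.200e-03 -7.663e-01] rows 4.1
```

View pics/w9.png

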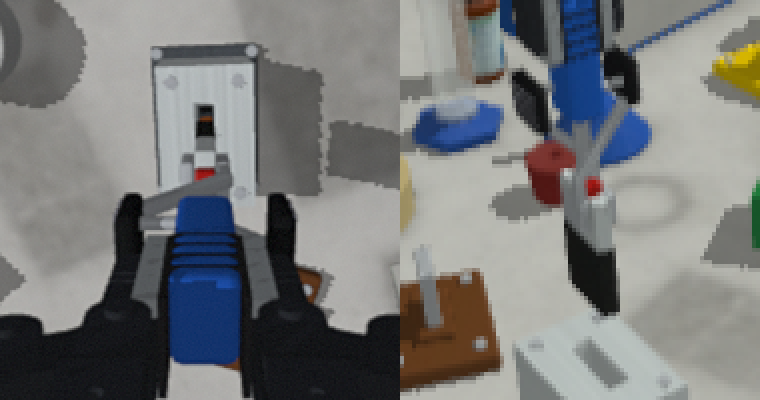

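Lifted: in the scene crop the plate hangs upright at (590,240), with the rack slot empty. Moving to above the drip block.

```bash
python3 go.py .5023 .0117 .217 119.1; python3 -m inch '[[-0.085,-0.197,0,0,0,-0.77,0],[-0.085,-0.197,0,0,0,-0.77,0],[-0.085,-0.197,0,0,0,-0.77,0],[-0.085,-0.197,0,0,0,-0.77,0],[-0.085,-0.197,0,0,0,-0.77,0],[-0.085,-0.197,0,0,0,-0.77,0],[-0.085,-0.197,0,0,0,-0.77,0]]'; python3 go.py .5023 .0117 .18 119.1
```

```text
t 16.18 now [0.4701 0.2248 0.2171] ytool 75.0 turn 44.1 q6 -1.06
delta [-0.0862 -0.1975  0.0002] [-6.000e-04 -3.200e-03 -7.698e-01] rows 4.1
time: 17.05
eef_pos: [0.5017, 0.0133, 0.2179]
tcp_rot: [-0.251, 0.968, 0.0, -0.001]
contact_force: [0.1, -0.0, -2.3]
opening: 0.174
finger_force: 50.8
t 17.05 now [0.5017 0.0133 0.2179] ytool 119.1 turn 0.0 q6 -2.25
delta [ 0.0002 -0.0017  0.0379] [ 0.0012 -0.0013 -0.0004] rows 0.6
```

```bash
python3 -m inch '[[0,-0.001,0.025,0,0,0,0],[0,-0.001,0.044,0,0,0,0],[0,-0.001,0.044,0,0,0,0],[0,-0.001,0.044,0,0,0,0]]' | egrep 'time|eef|contact'; python3 - <<'E'
from h import *
s=ctrl.get_state(); c=ctrl.read_camera("wrist");np.save("w10.npy",c,allow_pickle=True);print(s["eef_pos"])
cv2.imwrite("pics/w10.png",cv2.resize(c["pixels"][110:260,240:400,::-1],None,fx=4,fy=4,interpolation=2)[:600])
m=mask(c,"wrist","drip_block",.504,.0125,.02)
E
```

```text
time: 17.55
eef_pos: [0.5031, 0.0124, 0.1755]
contact_force: [0.3, -0.5, -1.9]
[0.50314119 0.01236767 0.17554294]
```

View pics/w10.png

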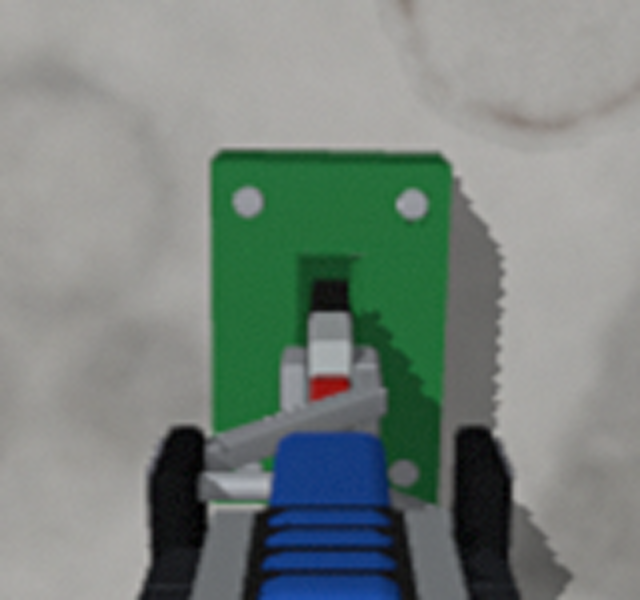

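The plate's lower end shows at crop (329,280), over the slot whose bevelled mouth spans columns 297–353 and starts at row 255. Computing offsets.

```bash
python3 - <<'E'
from h import *
c=np.load("w10.npy",allow_pickle=True).item();s=ctrl.get_state();Rc=R.from_quat(s["tcp_rot"]);f=lambda u,z:Rc.inv().apply(ray(c,u,z)-s["eef_pos"]).round(4)
q=lambda x,y:(240+x/4-.4,110+y/4-.4)
print("plate end",f(q(310,280),.0485),f(q(348,280),.0485)," slot",f(q(297,255),.036),f(q(353,255),.036),"block",f(q(212,160),.036),f(q(448,163),.036))
m=np.zeros(1)
print(fit([(c,(lambda p:(p[...,1]>p[...,0]*1.5+10)&(p[...,1]>p[...,2]*1.3))(c["pixels"].astype(int)),np.r_[np.zeros((165,640),bool),np.ones((235,640),bool)])],M["drip_block"],.504,.0125,0,[20,29,35]))
E
```

```text
plate end [ 0.0158 -0.0032  0.1276] [0.0158 0.0054 0.1276]  slot [ 0.0194 -0.0064  0.1401] [0.0194 0.0068 0.1401] block [ 0.0415 -0.0259  0.1401] [0.0408 0.0286 0.14  ]
[0.506, 0.0133, 27.4664, 0.1266]
```

Aligned to within about 1 mm; insert.

```bash
python3 -m inch '[[0,0,0.008,0,0,0,0],[0,0,0.014,0,0,0,0],[0,0,0.018,0,0,0,0],[0,0,0.018,0,0,0,0]]' | egrep 'time|eef|contact'; python3 -m inch '[[0,0,0.004,0,0,0,0],[0,0,0.008,0,0,0,0],[0,0,0.008,0,0,0,0]]' | egrep 'time|eef|contact'
```

```text
time: 18.15
eef_pos: [0.5025, 0.012, 0.1562]
contact_force: [0.3, 0.3, -1.0]
time: 18.52
eef_pos: [0.5025, 0.012, 0.1483]
contact_force: [-0.6, 0.8, -1.3]
```

```bash
python3 -m inch '[[0,0,0.003,0,0,0,0],[0,0,0.004,0,0,0,0],[0,0,0.004,0,0,0,0]]' | egrep 'time|eef|contact'; python3 -m inch '[[0,0,0.002,0,0,0,0],[0,0,0.002,0,0,0,0]]' | egrep 'time|eef|contact'
```

```text
time: 18.9
eef_pos: [0.5027, 0.012, 0.1447]
contact_force: [-1.0, -0.5, -1.7]
time: 19.15
eef_pos: [0.5028, 0.0119, 0.1429]
contact_force: [-0.1, 0.5, -0.6]
```

```bash
python3 -m inch '[[0,0,0.0015,0,0,0,0],[0,0,0.0015,0,0,0,0]]' | egrep 'time|eef|contact'
```

```text
time: 19.4
eef_pos: [0.5033, 0.0118, 0.1428]
contact_force: [-2.5, 1.1, 4.7]
```

```bash
python3 -m inch '[[0,0,0.0005,0,0,0,0],[0,0,0.0005,0,0,0,0]]' | egrep 'time|eef|contact'
```

```text
time: 19.65
eef_pos: [0.5035, 0.0118, 0.1428]
contact_force: [-2.9, 1.0, 6.5]
```

```bash
python3 -m inch '[[0,0,-0.0008,0,0,0,0],[0,0,-0.0008,0,0,0,0.25],[0,0,-0.0008,0,0,0,0.35],[0,0,-0.0008,0,0,0,0.5],[0,0,-0.0008,0,0,0,0.5],[0,0,-0.03,0,0,0,0.5],[0,0,-0.08,0,0,0,0.5],[0,0,-0.12,0,0,0,0.5],[0,0,-0.12,0,0,0,0.5]]'; python3 - <<'E'
from h import *
c=ctrl.read_camera("wrist");sc=ctrl.read_camera("scene")
w=c["pixels"][100:300,200:400,::-1].repeat(2,0).repeat(2,1);u=proj(sc,[[.504,.0125,.07]])[0].astype(int)
k=sc["pixels"][u[1]-50:u[1]+50,u[0]-48:u[0]+47,::-1].repeat(4,0).repeat(4,1)
cv2.imwrite("pics/w11.png",np.hstack([w,k]))
E
```

```text
time: 20.78
eef_pos: [0.5049, 0.0116, 0.2653]
tcp_rot: [-0.251, 0.968, -0.002, 0.004]
contact_force: [-0.3, 0.6, -0.6]
opening: 0.504
finger_force: 0.0
```

View pics/w11.png

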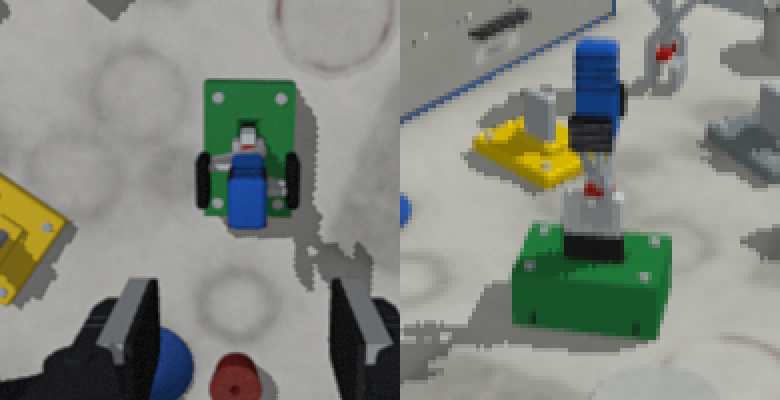

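The plate stands upright in the green block (crop 595,245) with the forceps clipped on and the gripper clear. Handing in.

```bash
python3 -c "
from plant import ctrl
print(ctrl.sign_off())"
```

```text
the job is handed in; nothing more can be done
None
```

The job is handed in at about 21 s: I pressed the stop on the plate until the seat bottomed, held about 10 N for over half a second (about 16 N at most), and left the plate upright and fully home in the green drip block with the smallest forceps still clipped on.

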